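# Spice jars back on the rack by height

### The job

Put the four spice jars back on the wooden rack in order of height, each standing upright in the middle of its own cork round: the tallest beside the rack's high end board, stepping down to the shortest at the low end. Set the jars down rather than dropping them, let none of them fall over, and leave the drinking glass, the bowl and the bottle standing where they are.

Things in the scene. Friction and masses are not known exactly. Their poses are not given: they have to be found in the camera images.
- jar_128: the tallest of four loose spice jars: plain upright white ceramic cylinder with a flat wooden lid, 128 mm high in all and 48 mm in diameter over its whole height (lid the top 20 mm, same diameter, a 3 mm dark seal line under it), about 260 g. Told from the others only by its height. Origin: centre of the underside; z up along the jar.
- jar_106: the second tallest of four loose spice jars: plain upright white ceramic cylinder with a flat wooden lid, 106 mm high in all and 48 mm in diameter over its whole height (lid the top 20 mm, same diameter, a 3 mm dark seal line under it), about 220 g. Told from the others only by its height. Origin: centre of the underside; z up along the jar.
- jar_84: the second shortest of four loose spice jars: plain upright white ceramic cylinder with a flat wooden lid, 84 mm high in all and 48 mm in diameter over its whole height (lid the top 20 mm, same diameter, a 3 mm dark seal line under it), about 180 g. Told from the others only by its height. Origin: centre of the underside; z up along the jar.
- jar_62: the shortest of four loose spice jars: plain upright white ceramic cylinder with a flat wooden lid, 62 mm high in all and 48 mm in diameter over its whole height (lid the top 20 mm, same diameter, a 3 mm dark seal line under it), about 140 g. Told from the others only by its height. Origin: centre of the underside; z up along the jar.
- cork1: cork round on the rack's dark slatted deck, at the robot's right-hand end of the row (-y); flat disc 58 mm in diameter, 3 mm thick, fixed; the place for one jar. Origin: centre of its underside, 20 mm above the table (its top: 23 mm). Its y axis runs along the row towards cork4, its x axis across the rack, z up. Neighbouring corks are 80 mm apart centre to centre.
- cork2: cork round on the rack's dark slatted deck, second from the robot's right; flat disc 58 mm in diameter, 3 mm thick, fixed; the place for one jar. Origin: centre of its underside, 20 mm above the table (its top: 23 mm). Its y axis runs along the row towards cork4, its x axis across the rack, z up. Neighbouring corks are 80 mm apart centre to centre.
- cork3: cork round on the rack's dark slatted deck, third from the robot's right; flat disc 58 mm in diameter, 3 mm thick, fixed; the place for one jar. Origin: centre of its underside, 20 mm above the table (its top: 23 mm). Its y axis runs along the row towards cork4, its x axis across the rack, z up. Neighbouring corks are 80 mm apart centre to centre.
- cork4: cork round on the rack's dark slatted deck, at the robot's left-hand end of the row (+y); flat disc 58 mm in diameter, 3 mm thick, fixed; the place for one jar. Origin: centre of its underside, 20 mm above the table (its top: 23 mm). Its y axis runs along the row towards cork4, its x axis across the rack, z up. Neighbouring corks are 80 mm apart centre to centre.
- high_end: the high end board of the wooden rack, at either end of it: upright, 108 mm across the rack, 20 mm thick, 120 mm high, dark slot (the low end's board: 52 mm high, 10 mm thick). Fixed, 64 mm beyond the centre of the last cork. Origin: centre of its underside, on the table. The rack is fixed; a rod runs along each long side, 42 mm from the row's centre line, top 39 mm above the table.
- tumbler: empty drinking glass, 70 mm across, 125 mm high, a bystander. Origin: centre of the underside.
- bowl: empty blue bowl, 124 mm across, 58 mm high, a bystander. Origin: centre of the underside.
- bottle: amber bottle with a red cap, 54 mm across, 150 mm high, a bystander. Origin: centre of the underside.
Things that resemble listed ones, but are neither listed nor needed, are in the scene too. What is shaped like the jar_106 but blue or pink is not meant.

How it is judged:
By the outcome, as a careful person would: the job done as asked, in the order asked, and still so for the second after the job is handed in, with the robot touching nothing.
It also fails if it takes over 104 s, if anything falls off the work surface, if the arm or the gripper's body presses on something with over 40 N, if the wrist force passes 120 N, or if a joint passes its speed limit or range.

### The arm

A 6-joint arm with a two-finger parallel gripper is mounted at the origin on the work surface. World frame = base frame: x ahead of the robot, y to its left, z up, the work surface at z = 0. Lengths are in m, angles in degrees, forces in N, time in s.
With the tool pointing down it reaches from about 0.375 to 0.9 m from the base axis. Payload 3.1 kg.
Tool frame: the origin (TCP) lies at the very end of the fingers, on their centre line; the grasp point (between the pads) lies behind it (bot.grip_depth is the z of the grasp point in the tool frame, in m); z points along the fingers, y is the direction in which the jaws open and shut (so a half turn about z gives the same grasp; the last joint's range is limited). The gripper opens to 87 mm and grips with 3 to 60 N. Pads are 19 mm wide; open, the fingers measure 117 mm over their backs; the gripper's body (75 mm by 190 mm) begins 51 mm behind the grasp point.
Start: joints at [64.945, 30.224, 82.088, -0, 67.689, -10.227], TCP at [0.16, 0.604, 0.199] pointing down, gripper open.
Joint ranges: [-176.69, 176.69], [-43.24, 126.21], [12.49, 139.97], [-82, 262], [0, 151.66], [-163.58, 163.58]. Speed limits (degrees/s): [159.86, 159.86, 180, 180, 180, 180].

### API

Orientations are given as a 3x3 rotation matrix whose columns are the frame's x, y, z axes.
In Python, from rig import bot, vision gives the robot as it stands. The module is installed in compiled form; this text tells all that it offers.
- The arm moves only by the shell command python3 -m jog 'ROWS'. ROWS is JSON, a list of rows, each a list of 3 entries, a list of its own where there are three numbers: the shift along the tool's x, y, z in mm, then the turn, a rotation vector about the tool's x, y, z in degrees, then the closure, from 0 (fully open) to 1 (shut). In form: [[[dx, dy, dz], [wx, wy, wz], fingers], ...]. A call has 1 to 12 rows; each row is the pose to reach, as a shift and turn from the pose commanded when the call began, along the tool's axes at that moment; what a row does not reach only later rows make up. A row lasts 1/12 s, in which the tool goes at most 41.7 mm and 7.16 degrees, less where a joint would pass 70% of its speed; a pose out of reach is approached as far as the arm can. A call with a gripper value outside its range is refused whole. The fingers move at their own pace and stop on an object; the grip force is fixed at half the most. Time passes only in rows, so rows that repeat a pose let the fingers close. It gives the time, the measured TCP pose, the force and the opening at its end, in the units of the state.
- bot.read_state(): the state, without advancing time (a new reading comes with each control period).
- vision.capture(name): name is "scene" or "top" or "wrist"; returns the picture (480x640x3 uint8, red, green, blue); there is no depth.
- vision.camera_info(name): a dict with "intrinsics" (3x3 intrinsics, pixels), "camera_from_world" (4x4, takes a point from world to camera coordinates); the wrist camera has in their place "mount" (4x4, takes a point from camera to tool coordinates, whose origin is the TCP and whose axes are the flange's). Camera axes: x right, y up, looking along -z (the intrinsics and any distortion apply to the point x, -y, -z); pixel columns grow to the right and rows downward; lengths in m; the calibration is good to about 2 mm. A picture is of the moment at which its call begins: read the wrist's pose just before it. camera_info takes no time and is no camera call.
- bot.hand_in(): hands the job in, once; it reports no verdict.
The state is a dict: "time_s": time; "joint_positions": joint angles; "qvel": joint speeds; "tau": joint torques, N m; "position": TCP position; "tcp_rot": TCP orientation; "force": force on the tool from outside, world axes, zero at the start; "moment": the same for the moment, N m; "opening": opening from 0.0 (shut) to 1.0 (fully open).
Only numpy, scipy, OpenCV 4.12 (cv2) and the standard library are available. Lean on these libraries where they do the work, as an engineer would, in place of code of your own. Each camera call takes 0.05 s, during which the arm holds its last target. There are 200 camera calls.

## Working session

There is one attempt and no reset: what is moved stays moved. The work goes in short steps, Python scripts to look and compute and a shell command to move; the robot and the scene stay as the last step left them, time stands still between calls to the robot, and variables do not carry over. Pictures are saved under pics/ and viewed, about 12 in all and at most 16, crops included, and the job is handed in when it is done.

```bash
mkdir -p pics; python3 - <<'E'
from rig import bot, vision
import cv2,numpy as np
for n in("scene","top"):
    im=vision.capture(n); cv2.imwrite(f"pics/{n}0.png",im[:,:,::-1])
    i=vision.camera_info(n); print(n,{k:np.round(v,3).tolist() if not isinstance(v,str) else v for k,v in i.items()})
print(vision.camera_info("wrist"))
print(bot.read_state(),bot.grip_depth)
E
```

```text
scene {'intrinsics': [[618.468, 0.0, 322.221], [0.0, 618.468, 251.361], [0.0, 0.0, 1.0]], 'camera_from_world': [[-0.858, 0.513, 0.004, 0.42], [-0.298, -0.506, 0.81, 0.116], [0.418, 0.694, 0.587, -1.749], [0.0, 0.0, 0.0, 1.0]]}
top {'intrinsics': [[534.581, 0.0, 324.166], [0.0, 534.581, 245.23], [0.0, 0.0, 1.0]], 'camera_from_world': [[0.01, -1.0, 0.022, 0.005], [0.994, 0.013, 0.112, -0.515], [-0.112, 0.021, 0.993, -1.096], [0.0, 0.0, 0.0, 1.0]]}
{'intrinsics': array([[380.90242365,   0.        , 322.26296114],
       [  0.        , 380.90242365, 238.93859111],
       [  0.        ,   0.        ,   1.        ]]), 'mount': array([[ 3.12488880e-04,  9.65460003e-01,  2.60551117e-01,
         7.22525920e-02],
       [ 9.99999413e-01, -3.14706026e-05, -1.08272454e-03,
        -6.50495427e-04],
       [-1.03712754e-03,  2.60551302e-01, -9.65459447e-01,
        -1.85410105e-01],
       [ 0.00000000e+00,  0.00000000e+00,  0.00000000e+00,
         1.00000000e+00]])}
{'time_s': 0.1, 'joint_positions': array([ 6.49450279e+01,  3.02738769e+01,  8.21492178e+01, -2.98244927e-04,
        6.76874881e+01, -1.02294215e+01]), 'qvel': array([-0.02650968, -0.1188579 , -0.21796815,  0.02708237,  0.09077608,
       -0.05969845]), 'tau': array([ 1.64606868e-04, -4.40985560e+01, -1.77149910e+01,  6.35281275e-02,
        5.34416491e-02, -4.81686550e-05]), 'position': array([0.15961919, 0.60355424, 0.19816601]), 'tcp_rot': array([[-9.66709748e-01,  2.55874192e-01, -8.12982044e-04],
       [ 2.55875260e-01,  9.66708222e-01, -1.75045870e-03],
       [ 3.38019220e-04, -1.90020748e-03, -9.99998137e-01]]), 'force': array([-0.04161937,  0.20782205,  0.77789231]), 'moment': array([0.0051779 , 0.00940094, 0.0149721 ]), 'opening': 1.0005545653484111} -0.0187
```

View pics/scene0.png

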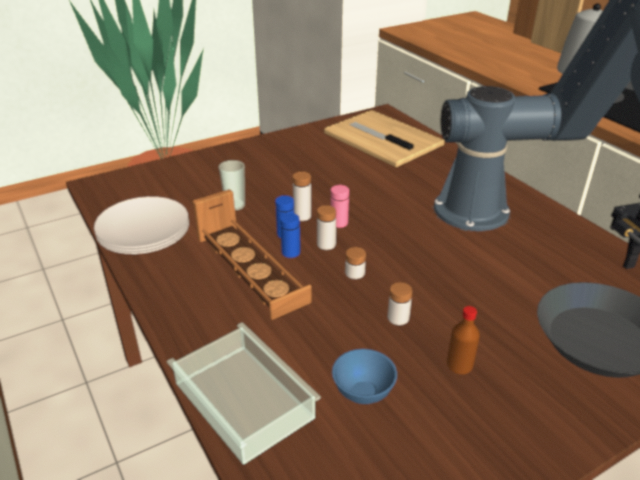

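View pics/top0.png

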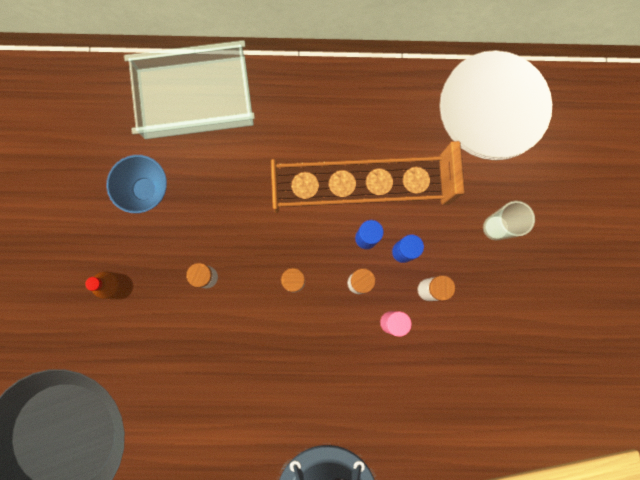

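The scene view shows the jars at about (302,197), (327,228), (355,263) and (400,304). The top view shows their lids at about (442,288), (362,281), (292,280) and (199,275), with the rack's high end at right, the -y side. Next I'll measure them.

```bash
cat > h.py <<'E'
import cv2,numpy as np
from rig import bot, vision
C={n:vision.camera_info(n) for n in("scene","top","wrist")}
def E(n,s=None):
    if n!="wrist": return np.array(C[n]["camera_from_world"])
    T=np.eye(4);T[:3,:3]=s["tcp_rot"];T[:3,3]=s["position"]
    return np.linalg.inv(T@C[n]["mount"])
def proj(n,P,s=None):
    P=np.atleast_2d(P);c=P@E(n,s)[:3,:3].T+E(n,s)[:3,3]
    q=(c*[1,-1,-1])@C[n]["intrinsics"].T
    return q[:,:2]/q[:,2:]
def ray(n,uv,z,s=None):
    e=E(n,s);R,t=e[:3,:3],e[:3,3];o=-R.T@t
    d=R.T@(np.linalg.inv(C[n]["intrinsics"])@[uv[0],uv[1],1]*[1,-1,-1])
    return o+d*(z-o[2])/d[2]
def cyl(n,xy,z0,z1,r=.024,s=None):
    a=np.linspace(0,2*np.pi,60);c=np.c_[xy[0]+r*np.cos(a),xy[1]+r*np.sin(a)]
    return proj(n,np.r_[np.c_[c,0*a+z0],np.c_[c,0*a+z1]],s)
E
python3 - <<'E'
from h import *
T=cv2.imread("pics/top0.png");S=cv2.imread("pics/scene0.png")
hsv=cv2.cvtColor(T,cv2.COLOR_BGR2HSV);m=cv2.inRange(hsv,(5,120,130),(20,255,255))
m=cv2.morphologyEx(m,cv2.MORPH_OPEN,np.ones((9,9)))
n,l,st,c=cv2.connectedComponentsWithStats(m)
lids=[];
for k in range(1,n):
    if 200<st[k,4]<1500: print(st[k],c[k].round(1),ray("top",c[k],.023)[:2].round(4))
    if 200<st[k,4]<1500 and 260<c[k][1]<300:
        p=c[k]
        for h in(.128,.106,.084,.062):
            xy=ray("top",p,h)[:2];q=cyl("scene",xy,0,h);print(h,xy.round(4),"scene bbox",q.min(0).round(0),q.max(0).round(0))
b=cv2.resize(S[150:350,180:440],None,fx=3,fy=3,interpolation=cv2.INTER_CUBIC);cv2.imwrite("pics/s1.png",b)
b=cv2.resize(T[130:350,180:480],None,fx=2.6,fy=2.6,interpolation=cv2.INTER_CUBIC);cv2.imwrite("pics/t1.png",b)
E
```

```text
[254 104  28  20 373] [265.4 115.2] [0.7981 0.1416]
[550 109  41  22 624] [566.8 121.9] [ 0.7952 -0.5189]
[103 136  41  11 395] [123.5 140.6] [0.736 0.444]
[  0 141  21  13 254] [ 10.  146.9] [0.7182 0.6832]
[202 162  16  14 218] [209.4 168.7] [0.6775 0.2585]
[219 162  16  15 226] [226.1 168.7] [0.678  0.2229]
[403 167  27  26 591] [415.9 179.6] [ 0.6607 -0.1851]
[366 169  27  26 596] [378.9 181.4] [ 0.6554 -0.1052]
[329 170  27  27 602] [341.8 183.1] [ 0.6505 -0.0255]
[291 172  27  26 598] [304.3 184.7] [0.6458 0.0549]
[353 204  49  12 495] [377.9 209.4] [ 0.5943 -0.1031]
[186 263  24  24 482] [197.5 274.5] [0.4508 0.2754]
0.128 [0.445  0.2529] scene bbox [386. 264.] [413. 323.]
0.106 [0.4462 0.2576] scene bbox [387. 273.] [413. 325.]
0.084 [0.4474 0.2623] scene bbox [388. 283.] [413. 326.]
0.062 [0.4486 0.2671] scene bbox [389. 292.] [413. 327.]
[280 268  25  24 493] [292.  279.3] [0.4429 0.0777]
0.128 [0.4379 0.0737] scene bbox [346. 223.] [368. 279.]
0.106 [0.4389 0.0745] scene bbox [346. 231.] [367. 279.]
0.084 [0.44   0.0754] scene bbox [345. 239.] [367. 279.]
0.062 [0.4411 0.0762] scene bbox [345. 247.] [366. 280.]
[352 268  23  25 492] [362.9 280. ] [ 0.4433 -0.0712]
0.128 [ 0.4382 -0.0613] scene bbox [318. 198.] [337. 250.]
0.106 [ 0.4392 -0.0634] scene bbox [317. 205.] [336. 250.]
0.084 [ 0.4403 -0.0655] scene bbox [316. 212.] [335. 250.]
0.062 [ 0.4414 -0.0675] scene bbox [315. 219.] [334. 250.]
[430 276  25  24 525] [442.1 287.5] [ 0.4293 -0.2385]
0.128 [ 0.4255 -0.213 ] scene bbox [293. 172.] [311. 221.]
0.106 [ 0.4263 -0.2183] scene bbox [292. 178.] [310. 220.]
0.084 [ 0.4271 -0.2237] scene bbox [291. 184.] [309. 220.]
0.062 [ 0.4279 -0.229 ] scene bbox [290. 191.] [308. 219.]
[243 308  39  12 429] [263.  313.1] [0.3721 0.1367]
[528 310  26  12 278] [541.3 315.4] [ 0.3732 -0.4475]
[562 396  20  12 228] [571.3 401.6] [ 0.1968 -0.5038]
[376 423  35  11 327] [393.2 428. ] [ 0.1419 -0.1339]
```

View pics/s1.png

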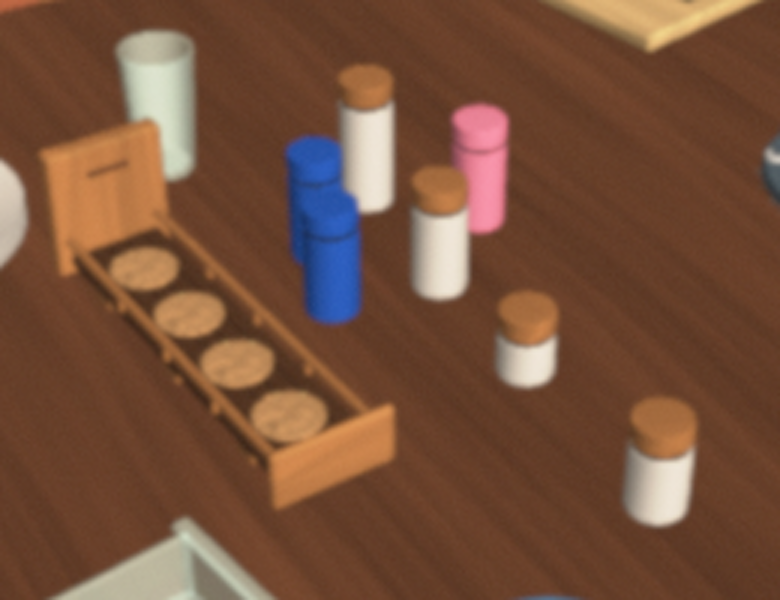

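View pics/t1.png

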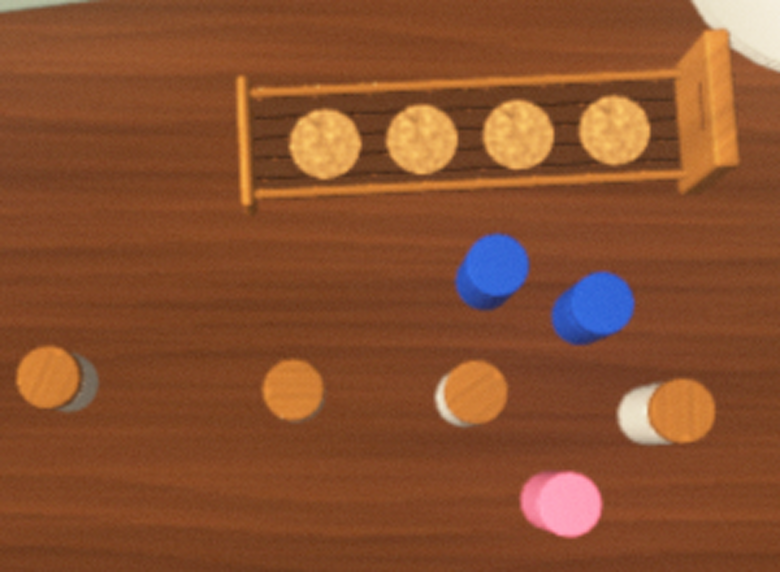

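The predicted outlines identify the jars:

| Jar | Position (x, y) |
|---|---|
| 128 | (.4255, -.213) |
| 106 | (.439, -.063) |
| 62 | (.441, .076) |
| 84 | (.447, .262) |

The blue and pink cylinders are decoys. The high end is beside cork1, so the order is 128→cork1, 106→cork2, 84→cork3, 62→cork4. The corks measure 80 mm apart, which matches the description. I'll start with jar_84, which is nearest.

```bash
cat >> h.py <<'E'
from scipy.spatial.transform import Rotation as Ro
CORK={1:(.6606,-.1853),2:(.6555,-.1053),3:(.6505,-.0253),4:(.6457,.0549)}
YAW=np.deg2rad(3.55)
def go(*ps):
    s=bot.read_state();R=s["tcp_rot"];c,n=np.cos(YAW),np.sin(YAW)
    G=np.array([[-n,c,0],[c,n,0],[0,0,-1.]])
    print("t",s["time_s"],"pos",s["position"].round(4),"F",s["force"].round(1),"open",round(s["opening"],3))
    print("turn",np.rad2deg(Ro.from_matrix(R.T@G).as_rotvec()).round(2))
    for p in ps: print(p,"shift mm",(R.T@(np.array(p)-s["position"])*1e3).round(1))
E
python3 -c "
from h import *
for n,p in(('blueA',(371.5,231.5)),('blueB',(410.8,246.5)),('pink',(399,324))): print(n,ray('top',p,.106).round(3))
for n,p in(('bottle',(94,284)),): print(n,ray('top',p,.15).round(3))
go((.4474,.2623,.16))"
```

```text
blueA [ 0.535 -0.08   0.106]
blueB [ 0.506 -0.158  0.106]
pink [ 0.355 -0.134  0.106]
bottle [0.424 0.437 0.15 ]
t 0.1 pos [0.1596 0.6036 0.1982] F [-0.   0.2  0.8] open 1.001
turn [-1.100e-01  5.000e-02  7.162e+01]
(0.4474, 0.2623, 0.16) shift mm [-365.5 -256.2   38.5]
```

```bash
python3 -m jog '[[[-365,-256,38],[0,0,71.6],0],[[-365,-256,38],[0,0,71.6],0],[[-365,-256,38],[0,0,71.6],0],[[-365,-256,38],[0,0,71.6],0],[[-365,-256,38],[0,0,71.6],0],[[-365,-256,38],[0,0,71.6],0],[[-365,-256,38],[0,0,71.6],0],[[-365,-256,38],[0,0,71.6],0],[[-365,-256,38],[0,0,71.6],0],[[-365,-256,38],[0,0,71.6],0],[[-365,-256,38],[0,0,71.6],0],[[-365,-256,38],[0,0,71.6],0]]'
python3 - <<'E'
from h import *
s=bot.read_state(); im=vision.capture("wrist")
for z0,z1,xy in((0,.084,(.4474,.2623)),):
    q=cyl("wrist",xy,.084,.084,s=s)[:60].astype(np.int32)
    b=im[:,:,::-1].copy();cv2.polylines(b,[q],1,(0,255,0),1);cv2.imwrite("pics/w1.png",b)
go((.4474,.2623,.041))
E
```

```text
time_s: 1.1
position: [0.4516, 0.2592, 0.1605]
tcp_rot: [[-0.056, 0.998, 0.002], [0.998, 0.056, -0.001], [-0.002, 0.002, -1.0]]
force: [0.3, 1.2, 0.8]
opening: 1.001
t 1.15 pos [0.4492 0.261  0.1605] F [-1.  -0.  -1.1] open 1.005
turn [-0.01  0.02 -0.27]
(0.4474, 0.2623, 0.041) shift mm [  1.4  -1.7 119.5]
```

View pics/w1.png

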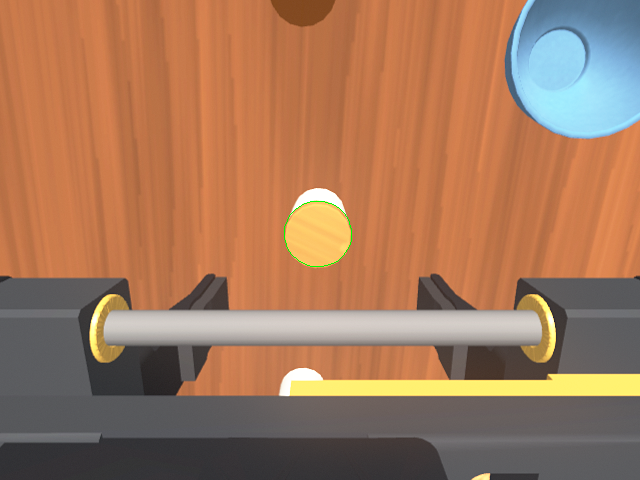

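The wrist view has jar_84's lid at (318,234), and the predicted circle lies right on it. I'll descend and grip.

```bash
python3 -m jog '[[[0,0,40],[0,0,0],0],[[0,0,80],[0,0,0],0],[[0,0,105],[0,0,0],0],[[0,0,119],[0,0,0],0],[[0,0,119],[0,0,0],0],[[0,0,119],[0,0,0],0],[[0,0,119],[0,0,0],1],[[0,0,119],[0,0,0],1],[[0,0,119],[0,0,0],1],[[0,0,119],[0,0,0],1],[[0,0,119],[0,0,0],1],[[0,0,119],[0,0,0],1]]'
python3 -c "
from h import *
go((.6505,-.0253,.12),(.6505,-.0253,.0645))"
```

```text
time_s: 2.15
position: [0.4475, 0.2634, 0.0426]
tcp_rot: [[-0.062, 0.998, 0.001], [0.998, 0.062, 0.0], [0.0, 0.001, -1.0]]
force: [1.0, 0.3, 0.7]
opening: 0.634
t 2.15 pos [0.4475 0.2634 0.0426] F [1.  0.3 0.7] open 0.634
turn [ 0.06 -0.01  0.02]
(0.6505, -0.0253, 0.12) shift mm [-300.7  184.7  -77.3]
(0.6505, -0.0253, 0.0645) shift mm [-300.7  184.6  -21.8]
```

```bash
python3 -m jog '[[[0,0,0],[0,0,0],1],[[0,0,0],[0,0,0],1],[[0,0,0],[0,0,0],1],[[0,0,0],[0,0,0],1],[[0,0,-30],[0,0,0],1],[[0,0,-70],[0,0,0],1],[[0,0,-90],[0,0,0],1],[[0,0,-90],[0,0,0],1]]'
python3 -c "
from h import *
go((.6505,-.0253,.132))"
```

```text
time_s: 2.82
position: [0.4502, 0.2644, 0.1359]
tcp_rot: [[-0.062, 0.998, 0.008], [0.998, 0.062, 0.003], [0.002, 0.008, -1.0]]
force: [-0.1, -0.4, -1.6]
opening: 0.543
t 2.8167 pos [0.4502 0.2644 0.1359] F [-0.1 -0.4 -1.6] open 0.543
turn [ 0.48 -0.13  0.02]
(0.6505, -0.0253, 0.132) shift mm [-301.6  181.9    4.7]
```

```bash
python3 -m jog '[[[-32,20,0],[0,0,0],1],[[-66,41,0],[0,0,0],1],[[-100,61,0],[0,0,0],1],[[-134,82,0],[0,0,0],1],[[-168,103,0],[0,0,0],1],[[-202,124,0],[0,0,0],1],[[-236,145,0],[0,0,0],1],[[-270,166,0],[0,0,0],1],[[-290,179,0],[0,0,0],1],[[-300,185,0],[0,0,0],1],[[-300,185,0],[0,0,0],1],[[-300,185,0],[0,0,0],1]]'
python3 - <<'E'
from h import *
s=bot.read_state(); im=vision.capture("wrist")
b=im[:,:,::-1].copy()
go((.6505,-.0253,.0645))
zt=s["position"][2]+.043
xy=s["position"][:2]
q=cyl("wrist",xy,zt,zt,s=s)[:60].astype(np.int32);cv2.polylines(b,[q],1,(0,255,0),1)
for k in(2,3,4):
    q=cyl("wrist",CORK[k],.023,.023,r=.029,s=s)[:60].astype(np.int32);cv2.polylines(b,[q],1,(255,0,0),1)
cv2.imwrite("pics/w2.png",b)
E
```

```text
time_s: 3.82
position: [0.6487, -0.0238, 0.1303]
tcp_rot: [[-0.062, 0.998, -0.004], [0.998, 0.062, 0.002], [0.002, -0.004, -1.0]]
force: [-0.7, 1.1, -2.3]
opening: 0.54
t 3.8667 pos [ 0.6483 -0.0229  0.1307] F [-0.2  0.5 -2. ] open 0.542
turn [-0.24 -0.11  0.05]
(0.6505, -0.0253, 0.0645) shift mm [-2.6  2.3 66.2]
```

View pics/w2.png

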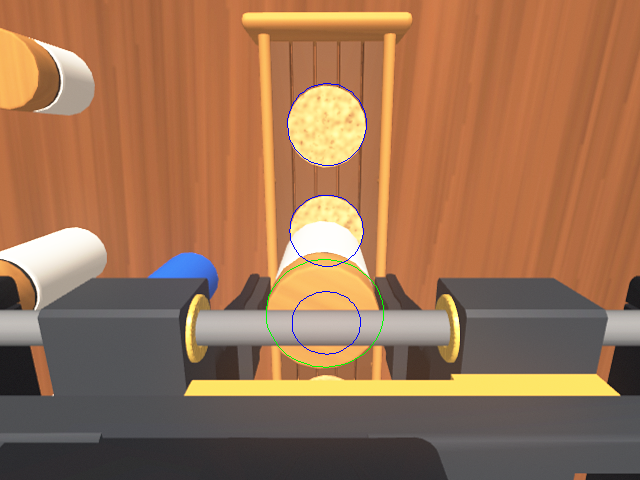

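```bash
cat >> h.py <<'E'
def lid(top_above_tcp,name="x"):
    s=bot.read_state(); im=vision.capture("wrist")
    b=im[:,:,::-1].copy();h=cv2.cvtColor(b,cv2.COLOR_BGR2HSV)
    zt=s["position"][2]+top_above_tcp
    p=cyl("wrist",s["position"][:2],zt,zt,s=s)[:60]
    best=None
    g=cv2.GaussianBlur(cv2.cvtColor(b,cv2.COLOR_BGR2LAB).astype(np.float32),(0,0),1)
    # search lid offset: strongest colour step across the upper half of the rim (lid vs white)
    a=np.linspace(0,2*np.pi,240)
    for dx in np.arange(-6,6.1,.5):
        for dy in np.arange(-4,4.1,.5):
            o=s["position"]+s["tcp_rot"]@[dx/1e3,dy/1e3,0]
            v=[]
            for r in(.0225,.0255):
                q=proj("wrist",np.c_[o[0]+r*np.cos(a),o[1]+r*np.sin(a),0*a+zt],s)
                v.append(cv2.remap(g,q[:,:1].astype(np.float32),q[:,1:].astype(np.float32),1)[:,0]); qq=q
            k=(qq[:,1]<300)
            sc=np.linalg.norm(v[0]-v[1],axis=1)[k].mean()
            if best is None or sc>best[0]: best=(sc,dx,dy,o)
    print("lid offset tool mm",best[1:3],"score",best[0],"lid xy",best[3][:2].round(4),"t",s["time_s"])
    return best[3]
E
python3 -c "
from h import *
for _ in range(2):
    lid(.043)
go((.6505,-.0253,.0645))"
```

```text
lid offset tool mm (np.float64(2.5), np.float64(-2.5)) score 64.09371 lid xy [ 0.6456 -0.0206] t 3.8667
lid offset tool mm (np.float64(2.5), np.float64(-2.5)) score 63.291016 lid xy [ 0.6457 -0.0202] t 3.9167
t 3.9667 pos [ 0.6487 -0.0224  0.1314] F [-0.6  0.1 -2.5] open 0.541
turn [-0.16 -0.07  0.13]
(0.6505, -0.0253, 0.0645) shift mm [-3.1  1.8 66.9]
```

```bash
python3 -m jog '[[[-4,2,20],[0,0,0],1],[[-4,2,40],[0,0,0],1],[[-4,2,54],[0,0,0],1],[[-4,2,60],[0,0,0],1],[[-4,2,63],[0,0,0],1],[[-4,2,64],[0,0,0],1],[[-4,2,65],[0,0,0],1],[[-4,2,65],[0,0,0],1]]'
```

```text
time_s: 4.63
position: [0.6535, -0.0283, 0.068]
tcp_rot: [[-0.063, 0.998, 0.002], [0.998, 0.063, -0.0], [-0.0, 0.002, -1.0]]
force: [-0.3, -0.9, -1.4]
opening: 0.547
```

```bash
python3 -m jog '[[[0,0,0],[0,0,0],1],[[0,0,0],[0,0,0],1],[[0,0,0],[0,0,0],1],[[0,0,0],[0,0,0],1]]'
python3 -m jog '[[[0,0,0],[0,0,0],1],[[0,0,0],[0,0,0],1],[[0,0,0],[0,0,0],1],[[0,0,0],[0,0,0],1]]'
python3 -c "
from h import *
lid(.0424);lid(.0424)"
```

```text
time_s: 4.97
position: [0.653, -0.0286, 0.0674]
tcp_rot: [[-0.062, 0.998, 0.001], [0.998, 0.062, -0.0], [-0.0, 0.001, -1.0]]
force: [0.1, -0.9, -2.3]
opening: 0.543
time_s: 5.3
position: [0.6528, -0.0285, 0.067]
tcp_rot: [[-0.062, 0.998, -0.0], [0.998, 0.062, 0.0], [0.0, -0.0, -1.0]]
force: [0.4, 0.1, -2.0]
opening: 0.546
lid offset tool mm (np.float64(2.5), np.float64(0.0)) score 64.497406 lid xy [ 0.6526 -0.026 ] t 5.3
lid offset tool mm (np.float64(2.5), np.float64(0.0)) score 64.485535 lid xy [ 0.6526 -0.026 ] t 5.35
```

```bash
python3 -m jog '[[[0.5,-2,0],[0,0,0],1],[[0.5,-2,1],[0,0,0],1],[[0.5,-2,2],[0,0,0],1],[[0.5,-2,2],[0,0,0],1],[[0.5,-2,2],[0,0,0],1]]'
```

```text
time_s: 5.82
position: [0.6506, -0.0281, 0.0653]
tcp_rot: [[-0.062, 0.998, -0.0], [0.998, 0.062, 0.0], [0.0, -0.0, -1.0]]
force: [-0.4, -0.3, 2.4]
opening: 0.545
```

```bash
python3 -m jog '[[[0,0,0],[0,0,0],0.8],[[0,0,0],[0,0,0],0.3],[[0,0,0],[0,0,0],0.1],[[0,0,0],[0,0,0],0],[[0,0,0],[0,0,0],0],[[0,0,0],[0,0,0],0],[[0,0,-30],[0,0,0],0],[[0,0,-70],[0,0,0],0],[[0,0,-110],[0,0,0],0],[[0,0,-120],[0,0,0],0]]'
python3 -c "
from h import *
go((.4411,.0762,.12),(.4411,.0762,.025))"
```

```text
time_s: 6.65
position: [0.655, -0.0289, 0.1921]
tcp_rot: [[-0.062, 0.998, 0.012], [0.998, 0.062, -0.003], [-0.003, 0.012, -1.0]]
force: [1.9, 0.1, 1.1]
opening: 0.99
t 6.65 pos [ 0.655  -0.0289  0.1921] F [1.9 0.1 1.1] open 0.99
turn [0.69 0.19 0.03]
(0.4411, 0.0762, 0.12) shift mm [ 118.5 -207.8   69.2]
(0.4411, 0.0762, 0.025) shift mm [ 118.8 -209.   164.2]
```

```bash
python3 -m jog '[[[20,-34,0],[0,0,0],0],[[40,-68,10],[0,0,0],0],[[60,-102,20],[0,0,0],0],[[80,-136,35],[0,0,0],0],[[100,-170,50],[0,0,0],0],[[112,-193,60],[0,0,0],0],[[117,-203,65],[0,0,0],0],[[117,-203,65],[0,0,0],0],[[117,-203,65],[0,0,0],0],[[117,-203,65],[0,0,0],0],[[117,-203,65],[0,0,0],0]]'
cat >> h.py <<'E'
def toplid(h,guess):
    "top-camera lid position at height h near guess: colour step around the rim"
    im=vision.capture("top")[:,:,::-1].copy()
    h2=cv2.cvtColor(im,cv2.COLOR_BGR2HSV);m=cv2.inRange(h2,(5,120,130),(20,255,255))
    m=cv2.morphologyEx(m,cv2.MORPH_OPEN,np.ones((5,5)))
    q=cyl("top",guess,h,h,r=.034)[:60].astype(np.int32);r=np.zeros_like(m);cv2.fillPoly(r,[q],255)
    y,x=np.nonzero(m&r);p=((x.min()+x.max())/2,(y.min()+y.max())/2)
    print("lid px",p,"size",np.ptp(x)+1,np.ptp(y)+1,"mean",x.mean().round(1),y.mean().round(1),"xy",ray("top",(x.mean(),y.mean()),h)[:2].round(4))
    return im
E
python3 - <<'E'
from h import *
im=toplid(.107,CORK[3])
q=cyl("top",CORK[3],.107,.107)[:60].astype(np.int32);cv2.imwrite("pics/t2.png",cv2.resize(im[130:330,240:480],None,fx=3,fy=3,interpolation=2))
go((.4411,.0762,.025))
E
```

```text
time_s: 7.57
position: [0.4435, 0.0754, 0.1207]
tcp_rot: [[-0.062, 0.998, 0.004], [0.998, 0.062, -0.0], [-0.001, 0.004, -1.0]]
force: [-0.2, 0.8, 1.1]
opening: 0.998
lid px (np.float64(343.0), np.float64(170.5)) size 31 30 mean 344.9 170.9 xy [ 0.6557 -0.027 ]
t 7.6167 pos [0.4432 0.0754 0.1205] F [-0.7 -0.1  0.3] open 1.003
turn [ 0.17  0.03 -0.03]
(0.4411, 0.0762, 0.025) shift mm [ 1.  -2.3 95.5]
```

View pics/t2.png

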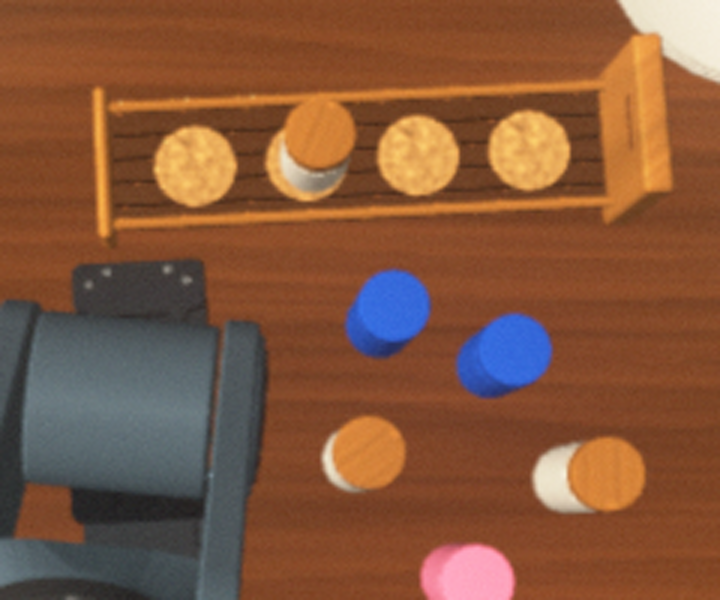

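```bash
python3 - <<'E'
from h import *
print(ray("top",(240+320/3-.3,130+133.5/3-.3),.107), proj("top",[*CORK[3],.107]))
# fit lid by edge score in saved crop
im=cv2.resize(cv2.imread("pics/t2.png"),(240,200),interpolation=3)
g=cv2.cvtColor(im,cv2.COLOR_BGR2HSV)[:,:,1:].astype(np.float32)
a=np.linspace(0,2*np.pi,120);R=[]
for x in np.arange(.640,.664,.0005):
  for y in np.arange(-.037,-.013,.0005):
    v=[]
    for r in(.022,.0265):
        q=proj("top",np.c_[x+r*np.cos(a),y+r*np.sin(a),0*a+.107])-[240,130]
        v.append(cv2.remap(g,q[:,:1].astype(np.float32),q[:,1:].astype(np.float32),1)[:,0])
    R.append((np.linalg.norm(v[0]-v[1],axis=1).mean(),x,y))
print(sorted(R)[-5:])
E
```

```text
[ 0.64909259 -0.02989748  0.107     ] [[344.06277748 173.47159731]]
[(np.float32(73.126884), np.float64(0.6484999999999991), np.float64(-0.02849999999999999)), (np.float32(73.169334), np.float64(0.6484999999999991), np.float64(-0.02949999999999999)), (np.float32(73.71523), np.float64(0.648999999999999), np.float64(-0.02899999999999999)), (np.float32(74.00948), np.float64(0.6479999999999991), np.float64(-0.02899999999999999)), (np.float32(74.24704), np.float64(0.6484999999999991), np.float64(-0.02899999999999999))]
```

```bash
python3 -m jog '[[[1,-2,35],[0,0,0],0],[[1,-2,65],[0,0,0],0],[[1,-2,85],[0,0,0],0],[[1,-2,95],[0,0,0],0],[[1,-2,95],[0,0,0],0],[[1,-2,95],[0,0,0],0],[[1,-2,95],[0,0,0],1],[[1,-2,95],[0,0,0],1],[[1,-2,95],[0,0,0],1],[[1,-2,95],[0,0,0],1],[[1,-2,95],[0,0,0],1],[[1,-2,95],[0,0,0],1]]'
python3 -m jog '[[[0,0,0],[0,0,0],1],[[0,0,0],[0,0,0],1],[[0,0,0],[0,0,0],1],[[0,0,0],[0,0,0],1],[[0,0,0],[0,0,0],1],[[0,0,0],[0,0,0],1]]'
```

```text
time_s: 8.62
position: [0.4391, 0.0769, 0.0254]
tcp_rot: [[-0.062, 0.998, 0.001], [0.998, 0.062, -0.0], [-0.0, 0.001, -1.0]]
force: [0.0, -0.5, 0.3]
opening: 0.635
time_s: 9.12
position: [0.4396, 0.0769, 0.0253]
tcp_rot: [[-0.062, 0.998, 0.001], [0.998, 0.062, -0.0], [-0.0, 0.001, -1.0]]
force: [1.1, 0.2, 3.3]
opening: 0.543
```

```bash
python3 -m jog '[[[0,0,-25],[0,0,0],1],[[0,0,-55],[0,0,0],1],[[-3,20,-75],[0,0,0],1],[[-9,55,-75],[0,0,0],1],[[-15,90,-75],[0,0,0],1],[[-21,125,-75],[0,0,0],1],[[-27,160,-75],[0,0,0],1],[[-31,190,-75],[0,0,0],1],[[-34,205,-75],[0,0,0],1],[[-34,205,-75],[0,0,0],1],[[-34,205,-75],[0,0,0],1],[[-34,205,-75],[0,0,0],1]]'
python3 -m jog '[[[0,0,0],[0,0,0],1],[[0,0,0],[0,0,0],1],[[0,0,0],[0,0,0],1],[[0,0,0],[0,0,0],1],[[0,0,0],[0,0,0],1],[[0,0,0],[0,0,0],1]]'
python3 -c "
from h import *
go((.6467,.0556,.049))"
```

```text
time_s: 10.12
position: [0.6426, 0.0561, 0.0986]
tcp_rot: [[-0.062, 0.998, -0.006], [0.998, 0.062, 0.0], [0.001, -0.005, -1.0]]
force: [0.3, 0.3, -0.7]
opening: 0.541
time_s: 10.62
position: [0.6455, 0.0558, 0.1003]
tcp_rot: [[-0.062, 0.998, 0.0], [0.998, 0.062, -0.0], [-0.0, 0.0, -1.0]]
force: [-0.6, 0.5, -0.9]
opening: 0.543
t 10.6167 pos [0.6455 0.0558 0.1003] F [-0.6  0.5 -0.9] open 0.543
turn [0.01 0.   0.02]
(0.6467, 0.0556, 0.049) shift mm [-0.3  1.2 51.3]
```

```bash
python3 -m jog '[[[0,0.5,20],[0,0,0],1],[[0,0.5,38],[0,0,0],1],[[0,0.5,46],[0,0,0],1],[[0,0.5,49],[0,0,0],1],[[0,0.5,50],[0,0,0],1],[[0,0.5,51],[0,0,0],1],[[0,0.5,52],[0,0,0],1],[[0,0.5,52],[0,0,0],1],[[0,0.5,52],[0,0,0],1],[[0,0.5,52],[0,0,0],1]]'
```

```text
time_s: 11.45
position: [0.6464, 0.0557, 0.0486]
tcp_rot: [[-0.062, 0.998, 0.001], [0.998, 0.062, -0.0], [-0.0, 0.001, -1.0]]
force: [-0.2, -0.2, -1.9]
opening: 0.543
```

```bash
python3 -m jog '[[[0,0,1],[0,0,0],1],[[0,0,1],[0,0,0],1],[[0,0,1],[0,0,0],1]]'
```

```text
time_s: 11.7
position: [0.6466, 0.0558, 0.0483]
tcp_rot: [[-0.062, 0.998, 0.001], [0.998, 0.062, -0.0], [-0.0, 0.001, -1.0]]
force: [-0.8, -0.5, 6.5]
opening: 0.546
```

```bash
python3 -m jog '[[[0,0,0],[0,0,0],0.8],[[0,0,0],[0,0,0],0.3],[[0,0,0],[0,0,0],0.1],[[0,0,0],[0,0,0],0],[[0,0,0],[0,0,0],0],[[0,0,0],[0,0,0],0],[[0,0,-30],[0,0,0],0],[[0,0,-70],[0,0,0],0],[[0,0,-110],[0,0,0],0],[[0,0,-140],[0,0,0],0]]'
python3 -m jog '[[[-17,-34,0],[0,0,0],0],[[-34,-68,0],[0,0,0],0],[[-51,-102,0],[0,0,0],0],[[-68,-136,0],[0,0,0],0],[[-85,-170,0],[0,0,0],0],[[-98,-197,0],[0,0,0],0],[[-105,-214,0],[0,0,0],0],[[-105,-214,0],[0,0,0],0],[[-105,-214,0],[0,0,0],0],[[-105,-214,0],[0,0,0],0],[[-105,-214,0],[0,0,0],0],[[-105,-214,0],[0,0,0],0]]'
cat >> h.py <<'E'
def fitlid(im,h,guess,n="top",R=.012):
    g=cv2.cvtColor(im,cv2.COLOR_BGR2HSV)[:,:,1:].astype(np.float32)
    a=np.linspace(0,2*np.pi,120);B=[]
    for x in np.arange(guess[0]-R,guess[0]+R,.0005):
      for y in np.arange(guess[1]-R,guess[1]+R,.0005):
        v=[]
        for r in(.022,.0265):
            q=proj(n,np.c_[x+r*np.cos(a),y+r*np.sin(a),0*a+h])
            v.append(cv2.remap(g,q[:,:1].astype(np.float32),q[:,1:].astype(np.float32),1)[:,0])
        B.append((np.linalg.norm(v[0]-v[1],axis=1).mean(),x,y))
    b=np.mean(sorted(B)[-6:],0);print(n,h,"lid xy",b[1:].round(4),"minus guess mm",((b[1:]-guess)*1e3).round(1))
E
python3 - <<'E'
from h import *
for n in("top","scene"):
    im=vision.capture(n)[:,:,::-1].copy()
    cv2.imwrite(f"pics/{n}3.png",im)
    fitlid(im,.085,CORK[4],n);fitlid(im,.107,CORK[3],n)
    for h,g in((.106,(.4392,-.0634)),(.128,(.4255,-.213))): fitlid(im,h,g,n)
go((.4392,-.0627,.061))
E
```

```text
time_s: 12.53
position: [0.647, 0.0557, 0.1899]
tcp_rot: [[-0.062, 0.998, 0.003], [0.998, 0.062, -0.0], [-0.0, 0.003, -1.0]]
force: [1.0, 0.1, -0.3]
opening: 0.991
time_s: 13.53
position: [0.4403, -0.0621, 0.187]
tcp_rot: [[-0.063, 0.998, 0.001], [0.998, 0.063, -0.0], [-0.0, 0.001, -1.0]]
force: [-0.0, 0.1, 0.6]
opening: 1.0
top 0.085 lid xy [0.6444 0.0544] minus guess mm [-1.3 -0.5]
top 0.107 lid xy [ 0.6485 -0.029 ] minus guess mm [-2.  -3.7]
top 0.106 lid xy [ 0.4274 -0.0674] minus guess mm [-11.8  -4. ]
top 0.128 lid xy [ 0.426  -0.2128] minus guess mm [0.5 0.3]
scene 0.085 lid xy [0.6464 0.0546] minus guess mm [ 0.7 -0.2]
scene 0.107 lid xy [ 0.6592 -0.0138] minus guess mm [ 8.7 11.5]
scene 0.106 lid xy [ 0.4393 -0.0642] minus guess mm [ 0.1 -0.8]
scene 0.128 lid xy [ 0.4283 -0.2185] minus guess mm [ 2.8 -5.5]
t 13.6333 pos [ 0.4398 -0.0621  0.1869] F [ 0.3 -0.2  0.1] open 0.995
turn [0.01 0.   0.09]
(0.4392, -0.0627, 0.061) shift mm [ -0.6  -0.6 125.9]
```

```bash
python3 -m jog '[[[-0.6,-0.6,40],[0,0,0],0],[[-0.6,-0.6,75],[0,0,0],0],[[-0.6,-0.6,105],[0,0,0],0],[[-0.6,-0.6,120],[0,0,0],0],[[-0.6,-0.6,126],[0,0,0],0],[[-0.6,-0.6,126],[0,0,0],0],[[-0.6,-0.6,126],[0,0,0],1],[[-0.6,-0.6,126],[0,0,0],1],[[-0.6,-0.6,126],[0,0,0],1],[[-0.6,-0.6,126],[0,0,0],1],[[-0.6,-0.6,126],[0,0,0],1],[[-0.6,-0.6,126],[0,0,0],1]]'
python3 -m jog '[[[0,0,0],[0,0,0],1],[[0,0,0],[0,0,0],1],[[0,0,0],[0,0,0],1],[[0,0,0],[0,0,0],1],[[0,0,0],[0,0,0],1],[[0,0,0],[0,0,0],1]]'
python3 -c "
from h import *
go((.4392,-.0627,.061),(.6565,-.1046,.19))"
```

```text
time_s: 14.63
position: [0.4388, -0.0631, 0.0616]
tcp_rot: [[-0.062, 0.998, 0.001], [0.998, 0.062, -0.0], [-0.001, 0.001, -1.0]]
force: [0.3, 0.6, 1.0]
opening: 0.631
time_s: 15.13
position: [0.4388, -0.0631, 0.0613]
tcp_rot: [[-0.062, 0.998, 0.001], [0.998, 0.062, -0.0], [-0.0, 0.001, -1.0]]
force: [0.3, 0.0, 5.3]
opening: 0.542
t 15.1333 pos [ 0.4388 -0.0631  0.0613] F [0.3 0.  5.3] open 0.542
turn [0.04 0.02 0.02]
(0.4392, -0.0627, 0.061) shift mm [0.4 0.4 0.3]
(0.6565, -0.1046, 0.19) shift mm [ -55.   214.8 -128.5]
```

```bash
python3 -m jog '[[[0,0,-20],[0,0,0],1],[[0,0,-55],[0,0,0],1],[[0,0,-90],[0,0,0],1],[[0,0,-120],[0,0,0],1],[[0,0,-132],[0,0,0],1],[[0,0,-132],[0,0,0],1],[[0,0,-132],[0,0,0],1]]'
python3 -m jog '[[[-5,20,0],[0,0,0],1],[[-14,55,0],[0,0,0],1],[[-23,90,0],[0,0,0],1],[[-32,125,0],[0,0,0],1],[[-41,160,0],[0,0,0],1],[[-50,195,0],[0,0,0],1],[[-54,210,0],[0,0,0],1],[[-55,215,0],[0,0,0],1],[[-55,215,0],[0,0,0],1],[[-55,215,0],[0,0,0],1],[[-55,215,0],[0,0,0],1],[[-55,215,0],[0,0,0],1]]'
python3 -m jog '[[[0,0,0],[0,0,0],1],[[0,0,0],[0,0,0],1],[[0,0,0],[0,0,0],1],[[0,0,0],[0,0,0],1]]'
python3 -c "
from h import *
go((.6565,-.1048,.0843))"
```

```text
time_s: 15.72
position: [0.438, -0.0628, 0.1928]
tcp_rot: [[-0.062, 0.998, -0.0], [0.998, 0.062, -0.0], [0.0, -0.0, -1.0]]
force: [-0.7, 0.5, -2.8]
opening: 0.546
time_s: 16.72
position: [0.6547, -0.104, 0.1926]
tcp_rot: [[-0.062, 0.998, -0.002], [0.998, 0.062, 0.001], [0.001, -0.002, -1.0]]
force: [-0.2, 0.4, -1.4]
opening: 0.546
time_s: 17.05
position: [0.6563, -0.1045, 0.1935]
tcp_rot: [[-0.062, 0.998, 0.0], [0.998, 0.062, -0.0], [-0.0, 0.0, -1.0]]
force: [0.6, 0.4, -2.0]
opening: 0.541
t 17.05 pos [ 0.6563 -0.1045  0.1935] F [ 0.6  0.4 -2. ] open 0.541
turn [0.02 0.01 0.02]
(0.6565, -0.1048, 0.0843) shift mm [-3.000e-01  1.000e-01  1.092e+02]
```

```bash
python3 -m jog '[[[0,0,30],[0,0,0],1],[[0,0,60],[0,0,0],1],[[0,0,85],[0,0,0],1],[[0,0,99],[0,0,0],1],[[0,0,105],[0,0,0],1],[[0,0,107],[0,0,0],1],[[0,0,108],[0,0,0],1],[[0,0,109],[0,0,0],1],[[0,0,109],[0,0,0],1],[[0,0,110],[0,0,0],1],[[0,0,110],[0,0,0],1],[[0,0,110],[0,0,0],1]]'
```

```text
time_s: 18.05
position: [0.6575, -0.1048, 0.0845]
tcp_rot: [[-0.062, 0.998, 0.003], [0.998, 0.062, -0.001], [-0.001, 0.003, -1.0]]
force: [-0.1, 0.4, 2.8]
opening: 0.546
```

```bash
python3 -m jog '[[[0,0,0],[0,0,0],0.8],[[0,0,0],[0,0,0],0.3],[[0,0,0],[0,0,0],0.1],[[0,0,0],[0,0,0],0],[[0,0,0],[0,0,0],0],[[0,0,0],[0,0,0],0],[[0,0,-30],[0,0,0],0],[[0,0,-70],[0,0,0],0],[[0,0,-105],[0,0,0],0],[[0,0,-120],[0,0,0],0],[[0,0,-120],[0,0,0],0]]'
python3 -m jog '[[[-13,-34,0],[0,0,0],0],[[-26,-68,0],[0,0,0],0],[[-40,-102,0],[0,0,0],0],[[-53,-136,0],[0,0,0],0],[[-66,-170,0],[0,0,0],0],[[-80,-204,0],[0,0,0],0],[[-90,-230,0],[0,0,0],0],[[-93,-237,0],[0,0,0],0],[[-93,-237,0],[0,0,0],0],[[-93,-237,0],[0,0,0],0],[[-93,-237,0],[0,0,0],0],[[-93,-237,0],[0,0,0],0]]'
python3 - <<'E'
from h import *
for n in("top","scene"):
    im=vision.capture(n)[:,:,::-1].copy()
    cv2.imwrite(f"pics/{n}4.png",im)
    for h,k in((.085,4),(.107,3),(.129,2)): fitlid(im,h,CORK[k],n,.008)
    fitlid(im,.128,(.4255,-.213),n,.008)
go((.4258,-.2125,.081))
E
```

```text
time_s: 18.97
position: [0.6596, -0.1054, 0.2085]
tcp_rot: [[-0.062, 0.998, 0.01], [0.998, 0.062, -0.003], [-0.004, 0.01, -1.0]]
force: [0.6, 0.6, 0.4]
opening: 1.0
time_s: 19.97
position: [0.427, -0.2117, 0.2028]
tcp_rot: [[-0.064, 0.998, 0.0], [0.998, 0.064, -0.0], [-0.0, 0.0, -1.0]]
force: [0.4, -0.3, -0.4]
opening: 1.0
top 0.085 lid xy [0.6444 0.0544] minus guess mm [-1.3 -0.5]
top 0.107 lid xy [ 0.6485 -0.029 ] minus guess mm [-2.  -3.7]
top 0.129 lid xy [ 0.656  -0.1036] minus guess mm [0.5 1.8]
top 0.128 lid xy [ 0.4255 -0.2112] minus guess mm [0.  1.7]
scene 0.085 lid xy [0.6464 0.0546] minus guess mm [ 0.7 -0.2]
scene 0.107 lid xy [ 0.6507 -0.0285] minus guess mm [ 0.2 -3.2]
scene 0.129 lid xy [ 0.6582 -0.1051] minus guess mm [2.7 0.2]
scene 0.128 lid xy [ 0.4258 -0.214 ] minus guess mm [ 0.3 -1. ]
t 20.0667 pos [ 0.4267 -0.2116  0.2029] F [-1.4  0.1 -0.3] open 0.999
turn [ 0.01 -0.    0.11]
(0.4258, -0.2125, 0.081) shift mm [ -0.8  -1.  121.9]
```

```bash
python3 -m jog '[[[-0.8,-0.8,40],[0,0,0],0],[[-0.8,-0.8,75],[0,0,0],0],[[-0.8,-0.8,102],[0,0,0],0],[[-0.8,-0.8,116],[0,0,0],0],[[-0.8,-0.8,122],[0,0,0],0],[[-0.8,-0.8,122],[0,0,0],0],[[-0.8,-0.8,122],[0,0,0],1],[[-0.8,-0.8,122],[0,0,0],1],[[-0.8,-0.8,122],[0,0,0],1],[[-0.8,-0.8,122],[0,0,0],1],[[-0.8,-0.8,122],[0,0,0],1],[[-0.8,-0.8,122],[0,0,0],1]]'
python3 -m jog '[[[0,0,0],[0,0,0],1],[[0,0,0],[0,0,0],1],[[0,0,0],[0,0,0],1],[[0,0,0],[0,0,0],1],[[0,0,0],[0,0,0],1],[[0,0,0],[0,0,0],1]]'
python3 -c "
from h import *
go((.6606,-.1853,.21))"
```

```text
time_s: 21.07
position: [0.4252, -0.2132, 0.0816]
tcp_rot: [[-0.062, 0.998, 0.001], [0.998, 0.062, -0.001], [-0.001, 0.001, -1.0]]
force: [-0.8, -0.3, -0.1]
opening: 0.63
time_s: 21.57
position: [0.4253, -0.2132, 0.0813]
tcp_rot: [[-0.062, 0.998, 0.001], [0.998, 0.062, -0.001], [-0.001, 0.001, -1.0]]
force: [0.7, 0.4, 5.0]
opening: 0.543
t 21.5667 pos [ 0.4253 -0.2132  0.0813] F [0.7 0.4 5. ] open 0.543
turn [0.04 0.04 0.02]
(0.6606, -0.1853, 0.21) shift mm [  13.1  236.7 -128.5]
```

```bash
python3 -m jog '[[[0,0,-20],[0,0,0],1],[[0,0,-55],[0,0,0],1],[[0,0,-90],[0,0,0],1],[[0,0,-120],[0,0,0],1],[[0,0,-132],[0,0,0],1],[[0,0,-132],[0,0,0],1],[[0,0,-132],[0,0,0],1]]'
python3 -m jog '[[[1,20,0],[0,0,0],1],[[3,55,0],[0,0,0],1],[[5,90,0],[0,0,0],1],[[7,125,0],[0,0,0],1],[[9,160,0],[0,0,0],1],[[11,195,0],[0,0,0],1],[[12,220,0],[0,0,0],1],[[13,233,0],[0,0,0],1],[[13,236.5,0],[0,0,0],1],[[13,236.5,0],[0,0,0],1],[[13,236.5,0],[0,0,0],1],[[13,236.5,0],[0,0,0],1]]'
python3 -m jog '[[[0,0,0],[0,0,0],1],[[0,0,0],[0,0,0],1],[[0,0,0],[0,0,0],1],[[0,0,0],[0,0,0],1],[[0,0,0],[0,0,0],1],[[0,0,0],[0,0,0],1]]'
python3 -c "
from h import *
go((.6606,-.1853,.1043))"
```

```text
time_s: 22.15
position: [0.4243, -0.2125, 0.2126]
tcp_rot: [[-0.062, 0.998, -0.001], [0.998, 0.062, 0.0], [0.001, -0.001, -1.0]]
force: [0.3, -0.2, -2.5]
opening: 0.544
time_s: 23.15
position: [0.6582, -0.1852, 0.2118]
tcp_rot: [[-0.062, 0.998, -0.003], [0.998, 0.062, 0.001], [0.001, -0.003, -1.0]]
force: [-0.7, -0.2, -2.6]
opening: 0.543
time_s: 23.65
position: [0.6601, -0.1853, 0.2133]
tcp_rot: [[-0.062, 0.998, 0.0], [0.998, 0.062, -0.0], [-0.0, 0.0, -1.0]]
force: [0.7, 0.6, -2.5]
opening: 0.543
t 23.65 pos [ 0.6601 -0.1853  0.2133] F [ 0.7  0.6 -2.5] open 0.543
turn [0.01 0.01 0.02]
(0.6606, -0.1853, 0.1043) shift mm [ -0.    0.4 109. ]
```

```bash
python3 -m jog '[[[0,0,30],[0,0,0],1],[[0,0,60],[0,0,0],1],[[0,0,85],[0,0,0],1],[[0,0,99],[0,0,0],1],[[0,0,105],[0,0,0],1],[[0,0,107],[0,0,0],1],[[0,0,108],[0,0,0],1],[[0,0,109],[0,0,0],1],[[0,0,109],[0,0,0],1],[[0,0,110],[0,0,0],1],[[0,0,110],[0,0,0],1],[[0,0,110],[0,0,0],1]]'
```

```text
time_s: 24.65
position: [0.6611, -0.1856, 0.1045]
tcp_rot: [[-0.062, 0.998, 0.002], [0.998, 0.062, -0.001], [-0.001, 0.002, -1.0]]
force: [0.2, 0.0, 1.8]
opening: 0.545
```

```bash
python3 -m jog '[[[0,0,0],[0,0,0],0.8],[[0,0,0],[0,0,0],0.3],[[0,0,0],[0,0,0],0.1],[[0,0,0],[0,0,0],0],[[0,0,0],[0,0,0],0],[[0,0,0],[0,0,0],0],[[0,0,-30],[0,0,0],0],[[0,0,-70],[0,0,0],0],[[0,0,-105],[0,0,0],0],[[0,0,-120],[0,0,0],0],[[0,0,-120],[0,0,0],0]]'
python3 -m jog '[[[35,0,0],[0,0,0],0],[[75,0,0],[0,0,0],0],[[110,0,0],[0,0,0],0],[[140,-0.5,0],[0,0,0],0],[[157,-0.5,0],[0,0,0],0],[[157,-0.5,0],[0,0,0],0],[[157,-0.5,0],[0,0,0],0],[[157,-0.5,0],[0,0,0],0],[[157,-0.5,0],[0,0,0],0],[[157,-0.5,0],[0,0,0],0],[[157,-0.5,0],[0,0,0],0]]'
python3 - <<'E'
from h import *
im=vision.capture("scene")[:,:,::-1].copy()
cv2.imwrite("pics/s5.png",cv2.resize(im[130:330,170:430],None,fx=3,fy=3,interpolation=2))
for h,k in((.085,4),(.107,3),(.129,2),(.151,1)): fitlid(im,h,CORK[k],"scene",.008)
go((.6500,-.0283,.0655))
E
```

```text
time_s: 25.57
position: [0.6631, -0.1865, 0.2288]
tcp_rot: [[-0.062, 0.998, 0.01], [0.998, 0.062, -0.004], [-0.005, 0.009, -1.0]]
force: [0.9, -0.7, 0.6]
opening: 0.999
time_s: 26.48
position: [0.65, -0.0298, 0.2228]
tcp_rot: [[-0.061, 0.998, -0.0], [0.998, 0.061, -0.0], [-0.0, -0.0, -1.0]]
force: [0.1, 0.2, -0.1]
opening: 1.003
scene 0.085 lid xy [0.6464 0.0546] minus guess mm [ 0.7 -0.2]
scene 0.107 lid xy [ 0.6506 -0.0288] minus guess mm [ 0.1 -3.5]
scene 0.129 lid xy [ 0.6581 -0.1038] minus guess mm [2.6 1.5]
scene 0.151 lid xy [ 0.6593 -0.1889] minus guess mm [-1.3 -3.6]
t 26.5333 pos [ 0.6499 -0.0296  0.2229] F [-0.5  0.4 -0.4] open 1.0
turn [-0.01  0.   -0.06]
(0.65, -0.0283, 0.0655) shift mm [  1.3   0.2 157.4]
```

View pics/s5.png

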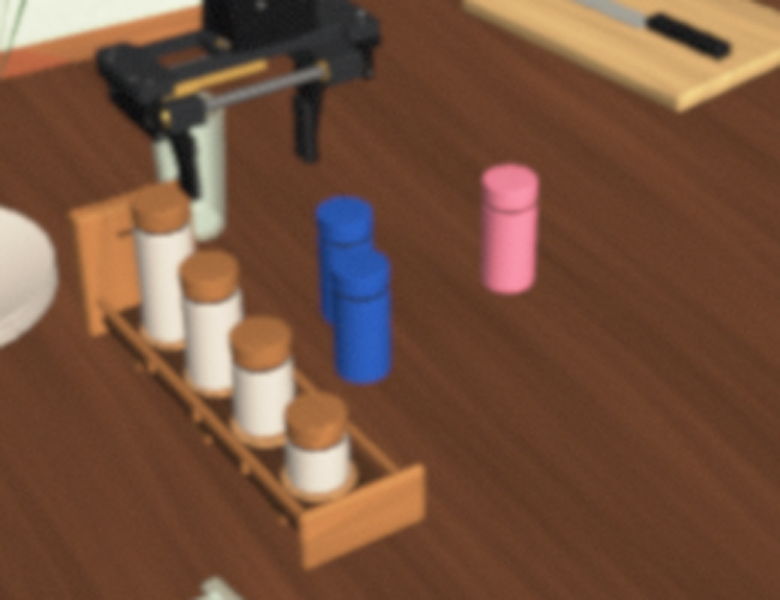

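All four jars stand in order on their corks. jar_84 in the third place is about 3.6 mm off towards -y in both cameras, so I'll regrip it and nudge it back.

```bash
python3 -m jog '[[[1,1,40],[0,0,0],0],[[1,1,80],[0,0,0],0],[[1,1,115],[0,0,0],0],[[1,1,140],[0,0,0],0],[[1,1,153],[0,0,0],0],[[1,1,157],[0,0,0],0],[[1,1,157],[0,0,0],0],[[1,1,157],[0,0,0],1],[[1,1,157],[0,0,0],1],[[1,1,157],[0,0,0],1],[[1,1,157],[0,0,0],1],[[1,1,157],[0,0,0],1]]'
python3 -m jog '[[[0,0,0],[0,0,0],1],[[0,0,0],[0,0,0],1],[[0,0,0],[0,0,0],1],[[0,0,0],[0,0,0],1],[[0,0,0],[0,0,0],1],[[0,0,0],[0,0,0],1]]'
```

```text
time_s: 27.53
position: [0.6514, -0.0276, 0.0672]
tcp_rot: [[-0.062, 0.998, 0.002], [0.998, 0.062, -0.0], [-0.001, 0.002, -1.0]]
force: [0.4, 0.6, 0.3]
opening: 0.704
time_s: 28.03
position: [0.6509, -0.0275, 0.0663]
tcp_rot: [[-0.062, 0.998, 0.0], [0.998, 0.062, 0.0], [-0.0, 0.0, -1.0]]
force: [-1.2, 0.2, 2.6]
opening: 0.541
```

Lift 6 mm, shift 3.6 mm along +x of the tool (+y), and set it down again.

```bash
python3 -m jog '[[[0,0,-4],[0,0,0],1],[[0,0,-6],[0,0,0],1],[[2,0.3,-6],[0,0,0],1],[[3.6,0.6,-6],[0,0,0],1],[[3.6,0.6,-6],[0,0,0],1],[[3.6,0.6,-6],[0,0,0],1],[[3.6,0.6,-4],[0,0,0],1],[[3.6,0.6,-2],[0,0,0],1],[[3.6,0.6,-1],[0,0,0],1],[[3.6,0.6,0],[0,0,0],1],[[3.6,0.6,0.5],[0,0,0],1],[[3.6,0.6,0.5],[0,0,0],1]]'
```

```text
time_s: 29.03
position: [0.651, -0.0238, 0.0663]
tcp_rot: [[-0.062, 0.998, -0.0], [0.998, 0.062, -0.0], [-0.0, -0.0, -1.0]]
force: [-1.1, -1.5, 3.9]
opening: 0.543
```

Contact is made: the force is +3.9 N. Now I'll release, rise, and back away towards the robot to clear the camera view.

```bash
python3 -m jog '[[[0,0,0],[0,0,0],0.8],[[0,0,0],[0,0,0],0.3],[[0,0,0],[0,0,0],0.1],[[0,0,0],[0,0,0],0],[[0,0,0],[0,0,0],0],[[0,0,0],[0,0,0],0],[[0,0,-30],[0,0,0],0],[[0,0,-70],[0,0,0],0],[[0,0,-110],[0,0,0],0],[[0,0,-150],[0,0,0],0],[[0,0,-150],[0,0,0],0]]'
python3 -m jog '[[[20,-33,0],[0,0,0],0],[[40,-66,0],[0,0,0],0],[[60,-100,0],[0,0,0],0],[[80,-133,0],[0,0,0],0],[[100,-166,0],[0,0,0],0],[[120,-200,0],[0,0,0],0],[[140,-220,0],[0,0,0],0],[[160,-220,0],[0,0,0],0],[[180,-220,0],[0,0,0],0],[[180,-220,0],[0,0,0],0],[[180,-220,0],[0,0,0],0],[[180,-220,0],[0,0,0],0]]'
python3 - <<'E'
from h import *
for n in("top","scene"):
    im=vision.capture(n)[:,:,::-1].copy()
    for h,k in((.085,4),(.107,3),(.129,2),(.151,1)): fitlid(im,h,CORK[k],n,.008)
    if n=="top":
        o=cv2.resize(im,None,fx=3,fy=3,interpolation=2)
        for h,k in((.085,4),(.107,3),(.129,2),(.151,1)):
            q=(cyl(n,CORK[k],h,h)[:60]*3+1).astype(np.int32);cv2.polylines(o,[q],1,(0,255,0),1)
            q=(cyl(n,CORK[k],.023,.023)[:60]*3+1).astype(np.int32);cv2.polylines(o,[q],1,(255,0,0),1)
        cv2.imwrite("pics/t6.png",o[390:690,780:1440]); cv2.imwrite("pics/t6full.png",im)
E
```

```text
time_s: 29.95
position: [0.6571, -0.0248, 0.2252]
tcp_rot: [[-0.062, 0.998, 0.018], [0.998, 0.063, -0.004], [-0.005, 0.018, -1.0]]
force: [1.0, -0.3, 0.2]
opening: 0.995
time_s: 30.95
position: [0.4207, 0.1417, 0.2155]
tcp_rot: [[-0.063, 0.998, 0.0], [0.998, 0.063, -0.001], [-0.001, 0.0, -1.0]]
force: [0.5, -0.2, 0.0]
opening: 1.001
top 0.085 lid xy [0.6444 0.0544] minus guess mm [-1.3 -0.5]
top 0.107 lid xy [ 0.648  -0.0255] minus guess mm [-2.5 -0.2]
top 0.129 lid xy [ 0.656  -0.1036] minus guess mm [0.5 1.8]
top 0.151 lid xy [ 0.6595 -0.1832] minus guess mm [-1.1  2.1]
scene 0.085 lid xy [0.6466 0.0547] minus guess mm [ 0.9 -0.2]
scene 0.107 lid xy [ 0.6507 -0.0255] minus guess mm [ 0.2 -0.2]
scene 0.129 lid xy [ 0.6581 -0.1041] minus guess mm [2.6 1.2]
scene 0.151 lid xy [ 0.6585 -0.1914] minus guess mm [-2.1 -6.1]
```

View pics/t6.png

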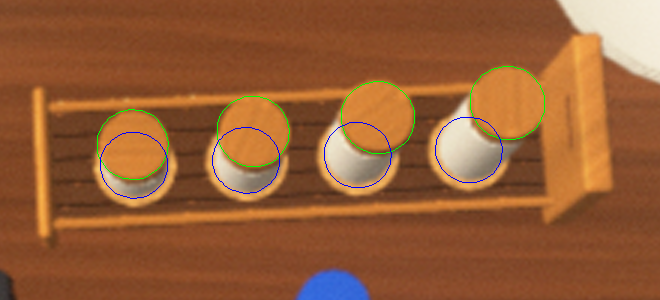

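View pics/t6full.png

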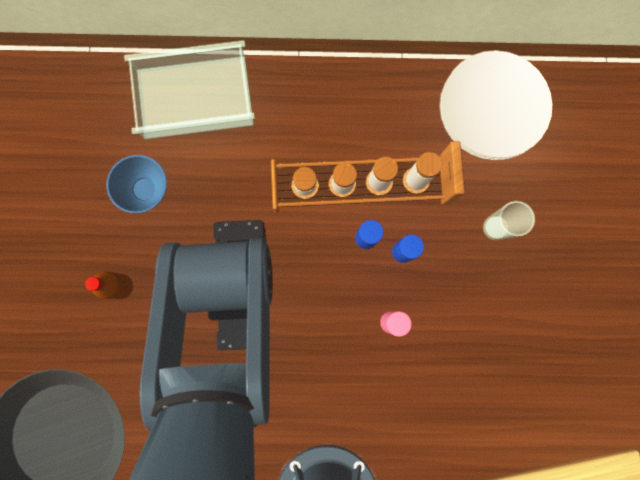

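The top view shows all four jars standing with lids and bases on the predicted circles. The bystanders and decoys haven't moved, and the arm is clear. I'll hand in.

```bash
python3 -c "
from h import *
print(bot.hand_in(),bot.read_state()['time_s'])"
```

```text
the job is handed in; nothing more can be done
the job is handed in; nothing more can be done
```

The four jars are back on the rack in height order, and the job is handed in, at about 31 s of the 104 s allowed. Starting beside the high end board, they are jar_128 on cork1, jar_106 on cork2, jar_84 on cork3 and jar_62 on cork4. Each was set down with light contact and all stand upright. jar_84 first landed about 4 mm off centre, so I regripped it and moved it back.

**Last checks:** in the top camera every lid lies within about 2.5 mm of its cork centre. The glass, bowl, bottle and decoy jars are where they were, and the open gripper is clear of everything.

**Disagreements:**
- **jar_128:** the scene camera put it about 6 mm off, towards the board. I did not trust that reading because its wooden lid blends into the board behind it, and the top view and the gripper position at release both show it centred.
- **Wrist camera:** it read about 3 mm off from the top camera along the row when I first placed jar_84, so I relied on the top camera after that.

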